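# Bolt the lid of the sample store shut

## Robot

A 6-joint arm with a two-finger parallel gripper is mounted at the origin on the work surface. World frame = base frame: x ahead of the robot, y to its left, z up, the work surface at z = 0. Lengths are in m, angles in rad, forces in N, time in s.
With the tool pointing down it reaches from about 0.275 to 0.85 m from the base axis. Payload 19 kg.
Tool frame: the origin (TCP) lies midway between the tips of the shut fingers; the grasp point (between the pads) lies 19 mm behind it (r.grip_point_offset is the distance from the TCP to the grasp point, in m); z points along the fingers, x is the direction in which the jaws open and shut, and the axes are right-handed (so a half turn about z gives the same grasp; the last joint's range is limited). The gripper opens to 85 mm and grips with 20 to 120 N. Pads are 22 mm wide; open, the fingers measure 114 mm over their backs; the gripper's body (76 mm by 85 mm) begins 54 mm behind the grasp point. The pads swing forward as they close: fully open they stand 13 mm farther back than shut.
Start: joints at [-1.434, 0.15, 1.437, -0, 1.554, -0.134], TCP at [0.154, -0.554, 0.231] pointing down, gripper open.
Joint ranges: [-2.8, 2.8], [-0.68, 2.1], [0.12, 2.68], [-1.39, 4.53], [0.16, 2.79], [-2.81, 2.81]. Speed limits (rad/s): [1.89, 1.89, 2.22, 3.01, 3.01, 3.01].

## Interface

Orientations are given as [roll, pitch, yaw] about the fixed x, y, z axes, in that order (R = Rz(yaw) Ry(pitch) Rx(roll)).
In Python, from bench import r gives the robot as it stands.
- The arm moves only by the shell command python3 -m inch 'ROWS' [FORCE]. ROWS is JSON, a list of rows, each a list of 3 entries, a list of its own where there are three numbers: the turn, a rotation vector about the tool's x, y, z in degrees, then the shift along the tool's x, y, z in m, then the opening, from 0 (shut) to 1 (fully open). A call has 1 to 20 rows; each row shifts and turns the commanded pose from where the row before left it, along the tool's axes as they then stand; what a row does not reach is not made up. A row lasts 1/8 s, in which the tool goes at most 62.5 mm and 10.7 degrees, less where a joint would pass 70% of its speed; a pose out of reach is approached as far as the arm can. A call with a gripper value outside its range is refused whole. The fingers move at their own pace and stop on an object; FORCE is the grip in N (left out, the last holds). Time passes only in rows, so rows that do not move let the fingers close. It gives the time, the measured TCP pose, the force and the opening at its end, in the units of the state.
- r.get_state(): the state, without advancing time (a new reading comes with each control period).
- r.get_image(name): name is "side" or "top"; returns (picture, depth): 400x640x3 uint8, blue, green, red; 400x640 float32, m along the optical axis (not along the pixel's ray), 0 where there is no reading.
- r.camera_model(name): a dict with "camera_matrix" (3x3 intrinsics, pixels), "position" and "attitude" of the camera in the world. Camera axes: x right, y up, looking along -z (the intrinsics and any distortion apply to the point x, -y, -z); pixel columns grow to the right and rows downward; lengths in m; the calibration is good to about 2 mm. A picture is of the moment at which its call begins. camera_model takes no time and is no camera call.
- r.sign_off(): hands the job in, once; it reports no verdict.
The state is a dict: "time_s": time; "joint_positions": joint angles; "qvel": joint speeds; "joint_torque": joint torques, N m; "tcp_pos": TCP position; "tcp_rot": TCP orientation; "ft_force": force on the tool from outside, world axes, zero at the start; "torque": the same for the moment, N m; "opening": opening from 0.0 (shut) to 1.0 (fully open).
Only numpy, scipy, OpenCV 4.12 (cv2) and the standard library are available. Lean on these libraries where they do the work, as an engineer would, in place of code of your own. Each camera call takes 0.05 s, during which the arm holds its last target. There are 200 camera calls.

## Task

Bolt the two-leaf lid of the sample store on the bench: slide the spring-loaded barrel bolt across by its handle until it meets the rubber buffer, and while holding it there against its spring turn the handle fully down into the keeper notch, then let go so that it stays latched. Push gently: never drive the handle hard against the buffer or press it down hard on the keeper's edge where there is no notch. Leave the vials, the jar and the bottle where they stand.

Things in the scene. Friction and masses are not known exactly. Their poses are not given: they have to be found in the camera images.
- case: low white box, the sample store, 240 (x) x 360 (y) x 90 mm high, fixed; grey two-leaf lid, its flat top 90 mm above the origin. Origin: centre of its underside, on the bench; x, y along its sides, z up. The bolt lies on the lid along the box's y; the handle goes down towards the box's -x side
- bolt_axis (a point): point on the steel bolt's axis above the box's origin, 130 mm up (40 mm above the lid), fixed; axes as the box. The axis runs along y. Around it: spring barrel 26 mm thick at y -165 to -75 mm, and a staple for the bolt's nose at y 70 to 84 mm. All fixed parts on the lid stay within 35 mm of the axis sideways and 26 mm upward
- bolt (a joint): slide of the bolt along the box's +y, m; 0 = drawn back (handle then at box y = -35 mm), starts at 0 to 0.015, ends at 0.062. A spring (120 N/m, slack at 0) pulls it back, about 2.5 N of friction resists; let go far across, it springs back. The notch lies anywhere from 0.034 to 0.054 of slide, different every time, to be found by feel: up to 2 mm past it the handle meets the buffer
- handle (a joint): turn of the handle about the bolt's axis, rad: 0 = upright, growing as it goes down towards the box's -x side; 1.5 = fully down (level), its stop. It stays where left (small friction). Away from the notch the keeper's edge stops it at about 0.65. Starts between -0.1 and 0.3
- handle_grip (a point): point on the handle's centre line 58 mm from the bolt's axis, good to grip. The handle is a plain round steel bar 10 mm thick, reaching 75 mm from the bolt's axis; the point's z axis runs outward along it, y along the bolt. Pinched by fingers that close along the bolt's axis, it pivots between them as it is swung down, lagging a little; it may need a last press from above
- keeper: steel keeper on the lid, origin and axes as the box; its notch plate is clamped up to 10 mm either way along y, which this pose does not show. Plate: upright edge 14 to 26 mm from the bolt's axis on the -x side, top 10 mm above the axis, ending at the notch. The notch is 12 mm wide; its far side is a round rubber buffer, 50 mm across, around the bolt, sprung (5 N/mm, 3 mm of travel, then hard)
- vial_block: white block 50 x 80 x 26 mm with capped vials (46 mm tall in all), loose on the lid at the +x side; origin at the centre of its underside
- jar: amber jar 40 mm in diameter, 45 mm tall, loose on the lid at the +x side; origin at the centre of its underside
- reagent: white bottle 56 mm in diameter, 110 mm tall, loose on the bench beyond the box's +y end; origin at the centre of its underside

How it is judged:
By the outcome, as a careful person would: the job done as asked, in the order asked, and still so for the second after the job is handed in, with the robot touching nothing.
It also fails if it takes over 48 s, if anything falls off the work surface, if the arm or the gripper's body presses on something with over 40 N, if the wrist force passes 120 N, or if a joint passes its speed limit or range.

## Working session

There is one attempt and no reset: what is moved stays moved. The work goes in short steps, Python scripts to look and compute and a shell command to move; the robot and the scene stay as the last step left them, time stands still between calls to the robot, and variables do not carry over. Pictures are saved under pics/ and viewed, about 8 in all and at most 12, crops included, and the job is handed in when it is done.

```bash
mkdir -p pics; ls
cat > h.py <<'E'
import numpy as np, cv2
from bench import r
from scipy.spatial.transform import Rotation as Ro
def look(n,f):
    im,d=r.get_image(n); cv2.imwrite('pics/'+f+'.png',im); np.save('pics/'+f+'.npy',d); return im,d
def cam(n):
    m=r.camera_model(n); K=np.array(m['camera_matrix']); a=np.array(m['attitude'])
    R=a if a.shape==(3,3) else Ro.from_euler('xyz',a).as_matrix()
    return K,np.array(m['position']),R
def pts(n,d):
    K,p,R=cam(n); v,u=np.mgrid[:d.shape[0],:d.shape[1]]
    c=np.stack([(u-K[0,2])/K[0,0]*d,-(v-K[1,2])/K[1,1]*d,-d],-1)
    return c@R.T+p
E
python3 - <<'E'
from h import *
for n in('top','side'):
    look(n,n+'0'); print(r.camera_model(n))
print(r.get_state())
E
```

```text
pics
{'camera_matrix': array([[514.63708036,   0.        , 321.19582941],
       [  0.        , 514.63708036, 199.41983989],
       [  0.        ,   0.        ,   1.        ]]), 'position': array([0.42907622, 0.09094   , 1.1215751 ]), 'attitude': array([ 0.18973994,  0.00610289, -1.59482191])}
{'camera_matrix': array([[446.59288245,   0.        , 315.37573498],
       [  0.        , 446.59288245, 190.80470391],
       [  0.        ,   0.        ,   1.        ]]), 'position': array([ 0.42914946, -0.62112127,  0.72206464]), 'attitude': array([ 0.90474986, -0.01033057, -0.2524276 ])}
{'time_s': 0.1, 'joint_positions': array([-1.43398197e+00,  1.50923820e-01,  1.43793632e+00,  1.30519679e-06,
        1.55378362e+00, -1.33996318e-01]), 'qvel': array([ 0.00204915, -0.00072894, -0.00063099, -0.00021931, -0.0010329 ,
        0.00055354]), 'joint_torque': array([ 3.11622549e-03, -7.14388919e+01, -5.71787345e+01, -2.46368390e-04,
        7.22444573e-03,  8.28076935e-06]), 'tcp_pos': array([ 0.15377435, -0.55383921,  0.23075802]), 'tcp_rot': array([-3.14145094e+00,  1.04150782e-03, -1.29998561e+00]), 'ft_force': array([-0.31666415,  0.87167736,  0.91415485]), 'torque': array([-0.01428077, -0.00062042, -0.02654765]), 'opening': 1.000113345632238}
```

View pics/top0.png

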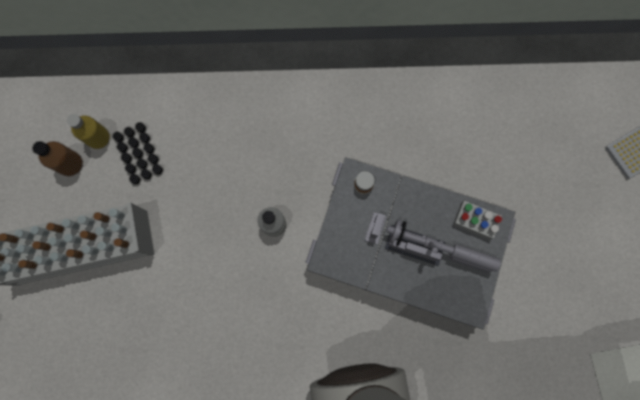

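View pics/side0.png

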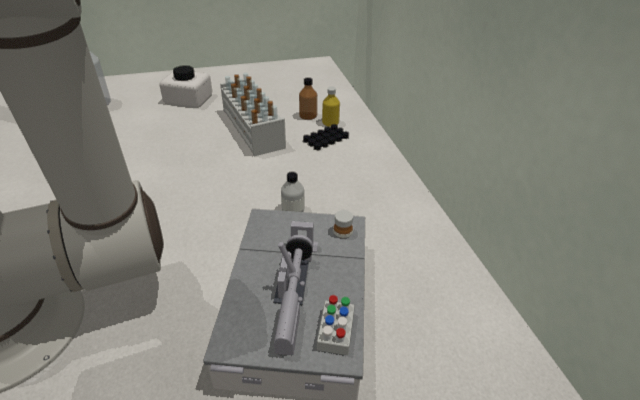

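The lid spans the corners (345,160), (513,208), (487,327), (308,270) in the top view. The barrel is on the right (475,257), the buffer and staple at about (397,235), and the handle near (285,258) in the side view. Next I'll fit the lid plane and the handle from depth.

Run:
```python
from h import *
C=[]
for n in('top','side'):
    im=cv2.imread(f'pics/{n}0.png'); d=np.load(f'pics/{n}0.npy'); P=pts(n,d)
    z=P[...,2]
    win=(P[...,0]>.15)&(P[...,0]<.7)&(P[...,1]>-.45)&(P[...,1]<.15)&(d>0)
    m=win&(abs(z-.09)<.008)
    m=cv2.morphologyEx(m.astype(np.uint8),cv2.MORPH_OPEN,np.ones((3,3)))
    k,l,s,_=cv2.connectedComponentsWithStats(m); j=1+s[1:,4].argmax()
    q=P[l==j]; rect=cv2.minAreaRect(q[:,:2].astype(np.float32)); print(n,rect,np.median(q[:,2]))
    (cx,cy),(w,h),a=rect
    b=cv2.boxPoints(rect); e=b[1]-b[0]; f=b[2]-b[1]; L=e if np.hypot(*e)>np.hypot(*f) else f
    L=L/np.hypot(*L); L=L if L[1]>0 else -L
    yaw=np.arctan2(-L[0],L[1]); print('yaw',yaw,np.degrees(yaw))
    ex=np.array([np.cos(yaw),np.sin(yaw)]); ey=np.array([-ex[1],ex[0]])
    rel=P[...,:2]-[cx,cy]; bx=rel@ex; by=rel@ey
    hm=win&(z>.158)&(abs(bx)<.1)&(by>-.1)&(by<.07)
    A=np.c_[bx[hm],by[hm],z[hm]]
    o=A[A[:,2].argsort()]
    for lo in np.arange(.158,.22,.006):
        s=o[(o[:,2]>=lo)&(o[:,2]<lo+.006)]
        if len(s): print(round(lo,3),len(s),s.mean(0).round(4),s.min(0).round(3),s.max(0).round(3))
im=cv2.imread('pics/side0.png')[190:370,200:380]; cv2.imwrite('pics/c1.png',cv2.resize(im,None,fx=3.3,fy=3.3,interpolation=2))
```

```text
top ((0.5391114354133606, -0.08885370194911957), (0.37613198161125183, 0.24665597081184387), 70.17634582519531) 0.0906516205431015
yaw -0.34598807 -19.823654
0.158 3 [-0.0073 -0.0254  0.1623] [-0.01  -0.028  0.161] [-0.005 -0.024  0.163]
0.164 3 [-0.0087 -0.0263  0.1661] [-0.012 -0.03   0.165] [-0.006 -0.024  0.167]
0.17 4 [-0.0103 -0.0253  0.1714] [-0.015 -0.028  0.171] [-0.007 -0.024  0.172]
0.176 4 [-0.0114 -0.0259  0.1793] [-0.014 -0.028  0.177] [-0.01  -0.024  0.181]
0.182 5 [-0.0148 -0.0253  0.1854] [-0.018 -0.029  0.184] [-0.013 -0.023  0.188]
0.188 4 [-0.0154 -0.0267  0.1918] [-0.017 -0.031  0.191] [-0.014 -0.024  0.193]
0.194 5 [-0.0185 -0.0251  0.1985] [-0.021 -0.028  0.197] [-0.016 -0.023  0.2  ]
0.2 22 [-0.022  -0.0284  0.2022] [-0.026 -0.032  0.2  ] [-0.018 -0.024  0.205]
side ((0.537909746170044, -0.08738024532794952), (0.3741992712020874, 0.2464483082294464), 70.23637390136719) 0.0922109311258148
yaw -0.3449404 -19.763628
0.158 18 [-0.0063 -0.0225  0.1612] [-0.011 -0.033  0.158] [0.005 0.034 0.164]
0.164 16 [-0.0092 -0.0291  0.1673] [-0.014 -0.031  0.165] [-0.005 -0.025  0.17 ]
0.17 15 [-0.0102 -0.0293  0.1733] [-0.016 -0.031  0.171] [-0.006 -0.026  0.176]
0.176 20 [-0.0132 -0.0293  0.1791] [-0.019 -0.032  0.176] [-0.009 -0.026  0.182]
0.182 16 [-0.0147 -0.0289  0.1856] [-0.021 -0.032  0.183] [-0.011 -0.022  0.188]
0.188 17 [-0.016  -0.0287  0.1911] [-0.022 -0.031  0.188] [-0.012 -0.023  0.194]
0.194 21 [-0.0184 -0.0292  0.1977] [-0.024 -0.032  0.195] [-0.014 -0.025  0.2  ]
0.2 25 [-0.021  -0.027   0.2035] [-0.026 -0.031  0.202] [-0.017 -0.022  0.206]
```

View pics/c1.png

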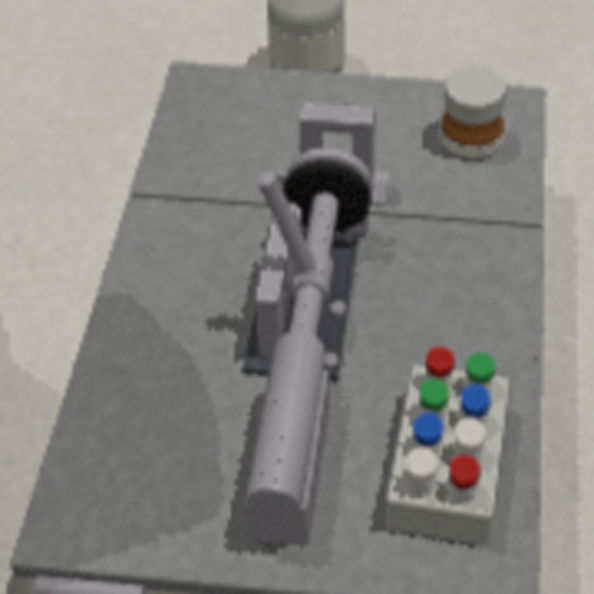

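The crop shows the handle tilted about 0.3 towards -x, with the keeper to its left and the buffer disc behind it. The lid rectangle includes the clasps, so I'll refit the yaw and centre from the edges and express the handle and the approach in tool axes.

```bash
cat >> h.py <<'E'
def box():
    out=[]
    for n in('top','side'):
        d=np.load(f'pics/{n}0.npy'); P=pts(n,d); m=(abs(P[...,2]-.0915)<.006)&(d>0)&(P[...,0]>.2)&(P[...,0]<.75)&(P[...,1]>-.4)&(P[...,1]<.2)
        m=cv2.morphologyEx(m.astype(np.uint8),cv2.MORPH_OPEN,np.ones((3,3))); k,l,s,_=cv2.connectedComponentsWithStats(m)
        q=P[l==1+s[1:,4].argmax()][:,:2]; c=np.array([.539,-.088]); yaw=-.3
        for _ in range(6):
            ex=np.array([np.cos(yaw),np.sin(yaw)]); ey=np.array([-ex[1],ex[0]]); a=(q-c)@np.c_[ex,ey]
            B=[]
            for lo in np.arange(-.14,.14,.01):
                s=a[(a[:,1]>=lo)&(a[:,1]<lo+.01),0]; B.append((lo+.005,s.min(),s.max()))
            B=np.array(B); e=[]
            for lo in np.arange(-.09,.09,.01):
                s=a[(a[:,0]>=lo)&(a[:,0]<lo+.01),1]; e.append((s.min(),s.max()))
            f1=np.polyfit(B[:,0],B[:,1],1); f2=np.polyfit(B[:,0],B[:,2],1); e=np.median(e,0)
            yaw-=(f1[0]+f2[0])/2; c=c+ex*(f1[1]+f2[1])/2+ey*e.mean()
        print(n,c,yaw,'slopes',f1[0],f2[0],'width',f2[1]-f1[1],'len',e[1]-e[0]); out.append((*c,yaw))
    return out
E
python3 - <<'E'
from h import *
o=box(); 
cx,cy,yaw=np.mean(o,0)
ex=np.array([np.cos(yaw),np.sin(yaw)]); ey=np.array([-ex[1],ex[0]])
for n in('top','side'):
    d=np.load(f'pics/{n}0.npy'); P=pts(n,d); rel=P[...,:2]-[cx,cy]; b=np.stack([rel@ex,rel@ey,P[...,2]],-1)
    for nm,m in(('handle',(b[...,2]>.165)&(b[...,2]<.21)&(abs(b[...,0])<.06)&(abs(b[...,1])<.07)),('barrel',(b[...,2]>.135)&(b[...,2]<.15)&(abs(b[...,0])<.03)&(b[...,1]<-.08)&(b[...,1]>-.16))):
        A=b[m&(d>0)]; print(n,nm,len(A),A.mean(0).round(4))
        l=cv2.fitLine(A.astype(np.float32),cv2.DIST_HUBER,0,.01,.01).ravel(); print(l.round(4))
st=r.get_state(); T=Ro.from_euler('xyz',st['tcp_rot'])
g=np.array([cx,cy])+ex*-.017+ey*-.0275
print('grip xy',g,'yaw tool',yaw-np.pi/2, 'turn deg about tool z',-np.degrees(yaw-np.pi/2-st['tcp_rot'][2]),'shift tool',T.inv().apply([*(g-st['tcp_pos'][:2]),.26-st['tcp_pos'][2]]))
E
```

```text
top [ 0.53926709 -0.08801935] -0.34820948286907993 slopes -0.0007743406625590737 0.0007743406895607054 width 0.24532164775388465 len 0.3633996684780747
side [ 0.53891304 -0.08508943] -0.34831629092718963 slopes 0.0022351079389545435 -0.0022351079389487127 width 0.24433624297290962 len 0.3632861283543164
top handle 46 [-0.0169 -0.0292  0.1928]
[-0.365  -0.0764  0.9279 -0.0169 -0.0292  0.1928]
top barrel 528 [-0.0002 -0.1197  0.1414]
[ 1.570e-02  9.998e-01 -1.560e-02  2.000e-04 -1.224e-01  1.422e-01]
side handle 130 [-0.016  -0.0299  0.187 ]
[-0.3121  0.007   0.95   -0.0171 -0.0305  0.1904]
side barrel 683 [ 1.000e-04 -1.218e-01  1.424e-01]
[ 3.120e-02  9.994e-01 -1.130e-02  3.000e-04 -1.327e-01  1.435e-01]
grip xy [ 0.51372583 -0.10660197] yaw tool -1.9190592136930313 turn deg about tool z 35.4703049835616 shift tool [-0.33467606 -0.46647854 -0.02882732]
```

```bash
python3 -m inch '[[[0,0,0],[-0.0257,-0.0359,-0.0022],1],[[0,0,0],[-0.0257,-0.0359,-0.0022],1],[[0,0,0],[-0.0257,-0.0359,-0.0022],1],[[0,0,0],[-0.0257,-0.0359,-0.0022],1],[[0,0,0],[-0.0257,-0.0359,-0.0022],1],[[0,0,0],[-0.0257,-0.0359,-0.0022],1],[[0,0,0],[-0.0257,-0.0359,-0.0022],1],[[0,0,0],[-0.0257,-0.0359,-0.0022],1],[[0,0,0],[-0.0257,-0.0359,-0.0022],1],[[0,0,0],[-0.0257,-0.0359,-0.0022],1],[[0,0,0],[-0.0257,-0.0359,-0.0022],1],[[0,0,0],[-0.0257,-0.0359,-0.0022],1],[[0,0,0],[-0.0257,-0.0359,-0.0022],1],[[0,0,8.87],[0,0,0],1],[[0,0,8.87],[0,0,0],1],[[0,0,8.87],[0,0,0],1],[[0,0,8.87],[0,0,0],1]]' 20
cat >> h.py <<'E'
BX=np.array([.5391,-.0866]); BY=-.3483
def where():
    s=r.get_state(); ex=np.array([np.cos(BY),np.sin(BY)]); ey=np.array([-ex[1],ex[0]]); q=s['tcp_pos'][:2]-BX
    R=Ro.from_euler('xyz',s['tcp_rot']).as_matrix(); f=s['ft_force']
    print('t',round(s['time_s'],2),'box tcp mm',(1000*np.array([q@ex,q@ey,s['tcp_pos'][2]])).round(1),'F box',np.round([f[:2]@ex,f[:2]@ey,f[2]],1),'open',round(s['opening'],3),'toolx.ey',(R[:2,0]@ey).round(3),'tooly.ex',(R[:2,1]@ex).round(3),'toolz',R[:,2].round(3))
E
python3 -c "
from h import *
where()"
```

```text
time_s: 2.22
tcp_pos: [0.514, -0.1072, 0.2596]
tcp_rot: [3.141, 0.0, -1.924]
ft_force: [-1.0, -0.6, -0.1]
opening: 1.002
t 2.23 box tcp mm [-16.6 -27.9 259.6] F box [-0.7 -0.9 -0.1] open 1.002 toolx.ey -1.0 tooly.ex -1.0 toolz [-0.001  0.    -1.   ]
```

```bash
python3 -m inch '[[[0,0,0],[0,0,0.03],1],[[0,0,0],[0,0,0.03],1],[[0,0,0],[0,0,0.03],1],[[0,0,0],[0,0,0],1],[[0,0,0],[0,0,0],0.3],[[0,0,0],[0,0,0],0.3],[[0,0,0],[0,0,0],0],[[0,0,0],[0,0,0],0],[[0,0,0],[0,0,0],0],[[0,0,0],[0,0,0],0],[[0,0,0],[0,0,0],0]]' 25
python3 - <<'E'
from h import *
where()
im,d=look('side','side1'); im=im[190:340,220:370]; cv2.imwrite('pics/c2.png',cv2.resize(im,None,fx=3,fy=3,interpolation=2))
E
```

```text
time_s: 3.6
tcp_pos: [0.5142, -0.1073, 0.1702]
tcp_rot: [-3.141, 0.0, -1.919]
ft_force: [-1.9, -0.2, 5.0]
opening: 0.108
t 3.6 box tcp mm [-16.4 -28.  170.2] F box [-1.7 -0.8  5. ] open 0.108 toolx.ey -1.0 tooly.ex -1.0 toolz [ 0. -0. -1.]
```

View pics/c2.png

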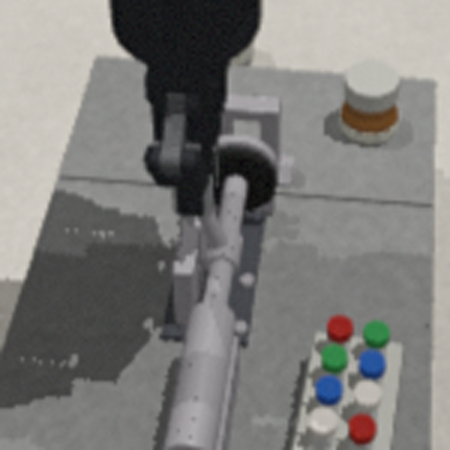

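The handle is between the pads. I'll slide it along box +y, fast at first and then in millimetre steps.

```bash
python3 -m inch '[[[0,0,0],[-0.004,0,0],0],[[0,0,0],[-0.006,0,0],0],[[0,0,0],[-0.006,0,0],0],[[0,0,0],[-0.005,0,0],0],[[0,0,0],[-0.002,0,0],0],[[0,0,0],[0,0,0],0]]'; python3 -c "
from h import *
where()"; python3 -m inch '[[[0,0,0],[-0.001,0,0],0],[[0,0,0],[-0.001,0,0],0],[[0,0,0],[0,0,0],0]]'; python3 -c "
from h import *
where()"
```

```text
time_s: 4.4
tcp_pos: [0.522, -0.0858, 0.1702]
tcp_rot: [-3.141, -0.001, -1.919]
ft_force: [-2.3, -2.1, 5.3]
opening: 0.105
t 4.4 box tcp mm [-16.3  -5.1 170.2] F box [-1.5 -2.7  5.3] open 0.105 toolx.ey -1.0 tooly.ex -1.0 toolz [ 0.    -0.001 -1.   ]
time_s: 4.78
tcp_pos: [0.5225, -0.0842, 0.1702]
tcp_rot: [-3.141, -0.001, -1.919]
ft_force: [-4.2, -3.5, 5.7]
opening: 0.106
t 4.78 box tcp mm [-16.4  -3.4 170.2] F box [-2.8 -4.8  5.7] open 0.106 toolx.ey -1.0 tooly.ex -1.0 toolz [-0.    -0.001 -1.   ]
```

```bash
W='from h import *;where()'; for i in 1; do python3 -m inch '[[[0,0,0],[-0.001,0,0],0],[[0,0,0],[0,0,0],0]]' >/dev/null; python3 -c "$W"; python3 -m inch '[[[0,0,0],[-0.001,0,0],0],[[0,0,0],[0,0,0],0]]'>/dev/null; python3 -c "$W";  python3 -m inch '[[[0,0,0],[-0.001,0,0],0],[[0,0,0],[0,0,0],0]]'>/dev/null; python3 -c "$W"; done
```

```text
t 5.03 box tcp mm [-16.4  -2.5 170.2] F box [-2.  -5.4  5.5] open 0.106 toolx.ey -1.0 tooly.ex -1.0 toolz [-0.    -0.001 -1.   ]
t 5.28 box tcp mm [-16.4  -1.5 170.2] F box [-2.2 -5.3  7.2] open 0.111 toolx.ey -1.0 tooly.ex -1.0 toolz [-0.    -0.001 -1.   ]
t 5.53 box tcp mm [-16.4  -0.5 170.2] F box [-1.4 -6.1  6.7] open 0.102 toolx.ey -1.0 tooly.ex -1.0 toolz [-0.    -0.001 -1.   ]
```

```bash
W='from h import *;where()'; python3 -m inch '[[[0,0,0],[-0.001,0,0],0],[[0,0,0],[-0.001,0,0],0],[[0,0,0],[0,0,0],0]]' >/dev/null; python3 -c "$W"; python3 -m inch '[[[0,0,0],[-0.001,0,0],0],[[0,0,0],[0,0,0],0]]'>/dev/null; python3 -c "$W";  python3 -m inch '[[[0,0,0],[-0.001,0,0],0],[[0,0,0],[0,0,0],0]]'>/dev/null; python3 -c "$W"
```

```text
t 5.9 box tcp mm [-16.4   1.6 170.2] F box [-2.9 -5.8  5.9] open 0.105 toolx.ey -1.0 tooly.ex -1.0 toolz [-0.    -0.001 -1.   ]
t 6.15 box tcp mm [-16.3   2.5 170.2] F box [-1.8 -6.   6. ] open 0.109 toolx.ey -1.0 tooly.ex -1.0 toolz [-0.    -0.001 -1.   ]
t 6.4 box tcp mm [-16.3   3.5 170.2] F box [-1.8 -6.3  5.7] open 0.103 toolx.ey -1.0 tooly.ex -1.0 toolz [-0.    -0.001 -1.   ]
```

```bash
W='from h import *;where()'; python3 -m inch '[[[0,0,0],[-0.001,0,0],0],[[0,0,0],[0,0,0],0]]' >/dev/null; python3 -c "$W"; python3 -m inch '[[[0,0,0],[-0.001,0,0],0],[[0,0,0],[0,0,0],0]]'>/dev/null; python3 -c "$W";  python3 -m inch '[[[0,0,0],[-0.001,0,0],0],[[0,0,0],[0,0,0],0]]'>/dev/null; python3 -c "$W"
```

```text
t 6.65 box tcp mm [-16.4   4.5 170.2] F box [-2.2 -6.   7. ] open 0.109 toolx.ey -1.0 tooly.ex -1.0 toolz [-0.    -0.001 -1.   ]
t 6.9 box tcp mm [-16.4   5.4 170.2] F box [-1.6 -5.5  6.1] open 0.102 toolx.ey -1.0 tooly.ex -1.0 toolz [-0.    -0.001 -1.   ]
t 7.15 box tcp mm [-16.4   6.5 170.2] F box [-1.9 -6.4  5.8] open 0.108 toolx.ey -1.0 tooly.ex -1.0 toolz [-0.    -0.001 -1.   ]
```

Run:
```python
from h import *
im,d=look('side','side2'); im=im[190:340,220:370]; cv2.imwrite('pics/c3.png',cv2.resize(im,None,fx=3,fy=3,interpolation=2))
```

```text
(no output)
```

View pics/c3.png

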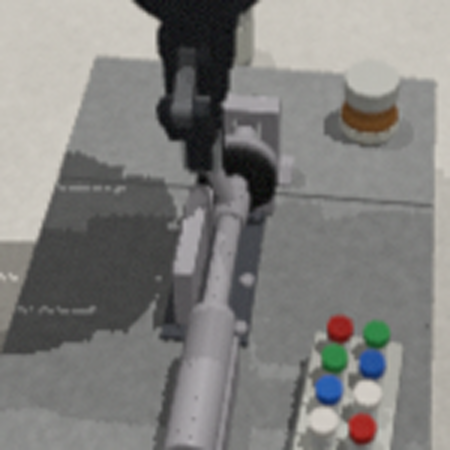

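The handle has moved with the gripper. Its hub is at about (230,190), close to the buffer at (258,170). I'll continue in 1 mm steps.

```bash
W='from h import *;where()'; python3 -m inch '[[[0,0,0],[-0.001,0,0],0],[[0,0,0],[0,0,0],0]]' >/dev/null; python3 -c "$W"; python3 -m inch '[[[0,0,0],[-0.001,0,0],0],[[0,0,0],[0,0,0],0]]'>/dev/null; python3 -c "$W"
```

```text
t 7.45 box tcp mm [-16.3   7.4 170.3] F box [-2.2 -7.2  6.3] open 0.105 toolx.ey -1.0 tooly.ex -1.0 toolz [-0.    -0.001 -1.   ]
t 7.7 box tcp mm [-16.3   8.4 170.2] F box [-1.9 -6.7  5.4] open 0.107 toolx.ey -1.0 tooly.ex -1.0 toolz [-0.    -0.001 -1.   ]
```

```bash
W='from h import *;where()'; python3 -m inch '[[[0,0,0],[-0.001,0,0],0],[[0,0,0],[0,0,0],0]]' >/dev/null; python3 -c "$W"
```

```text
t 7.95 box tcp mm [-16.4   9.4 170.2] F box [-2.6 -6.6  5.8] open 0.105 toolx.ey -1.0 tooly.ex -1.0 toolz [-0.    -0.001 -1.   ]
```

```bash
W='from h import *;where()'; python3 -m inch '[[[0,0,0],[-0.001,0,0],0],[[0,0,0],[0,0,0],0]]' >/dev/null; python3 -c "$W"; python3 -m inch '[[[0,0,0],[-0.001,0,0],0],[[0,0,0],[0,0,0],0]]'>/dev/null; python3 -c "$W"
```

```text
t 8.2 box tcp mm [-16.3  10.4 170.2] F box [-1.7 -6.   6. ] open 0.107 toolx.ey -1.0 tooly.ex -1.0 toolz [-0.    -0.001 -1.   ]
t 8.45 box tcp mm [-16.4  11.4 170.2] F box [-2.3 -7.2  6.2] open 0.103 toolx.ey -1.0 tooly.ex -1.0 toolz [-0.    -0.001 -1.   ]
```

```bash
W='from h import *;where()'; python3 -m inch '[[[0,0,0],[-0.001,0,0],0],[[0,0,0],[0,0,0],0]]' >/dev/null; python3 -c "$W"
```

```text
t 8.7 box tcp mm [-16.4  12.4 170.2] F box [-2.1 -7.7  6.6] open 0.102 toolx.ey -1.0 tooly.ex -1.0 toolz [-0.    -0.001 -1.   ]
```

```bash
W='from h import *;where()'; python3 -m inch '[[[0,0,0],[-0.001,0,0],0],[[0,0,0],[0,0,0],0]]' >/dev/null; python3 -c "$W"
```

```text
t 8.95 box tcp mm [-16.3  13.4 170.2] F box [-1.8 -7.   5.8] open 0.108 toolx.ey -1.0 tooly.ex -1.0 toolz [-0.    -0.001 -1.   ]
```

```bash
W='from h import *;where()'; python3 -m inch '[[[0,0,0],[-0.001,0,0],0],[[0,0,0],[0,0,0],0]]' >/dev/null; python3 -c "$W"
```

```text
t 9.2 box tcp mm [-16.4  14.3 170.3] F box [-3.  -6.8  6.8] open 0.112 toolx.ey -1.0 tooly.ex -1.0 toolz [-0.    -0.001 -1.   ]
```

Run:
```python
from h import *
im,d=look('top','top2'); im=im[200:290,340:510]; cv2.imwrite('pics/c4.png',cv2.resize(im,None,fx=4,fy=4,interpolation=2))
```

```text
(no output)
```

View pics/c4.png

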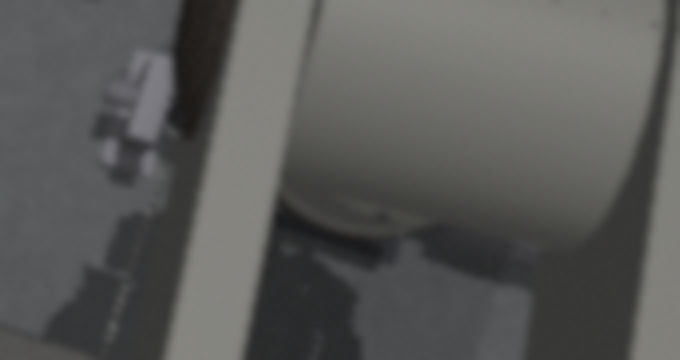

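The arm hides the bolt in this view; only the staple shows, at (150,100). I'll continue by force.

```bash
W='from h import *;where()'; python3 -m inch '[[[0,0,0],[-0.001,0,0],0],[[0,0,0],[0,0,0],0]]' >/dev/null; python3 -c "$W"
```

```text
t 9.5 box tcp mm [-16.4  15.3 170.2] F box [-2.6 -8.   5.9] open 0.11 toolx.ey -1.0 tooly.ex -1.0 toolz [-0.    -0.001 -1.   ]
```

```bash
W='from h import *;where()'; python3 -m inch '[[[0,0,0],[-0.001,0,0],0],[[0,0,0],[0,0,0],0]]' >/dev/null; python3 -c "$W"
```

```text
t 9.75 box tcp mm [-16.4  16.3 170.2] F box [-2.1 -7.6  6.5] open 0.11 toolx.ey -1.0 tooly.ex -1.0 toolz [-0.    -0.001 -1.   ]
```

Run:
```python
from h import *
im,d=look('side','side3'); im=im[190:290,220:320]; cv2.imwrite('pics/c5.png',cv2.resize(im,None,fx=5,fy=5,interpolation=2))
```

```text
(no output)
```

View pics/c5.png

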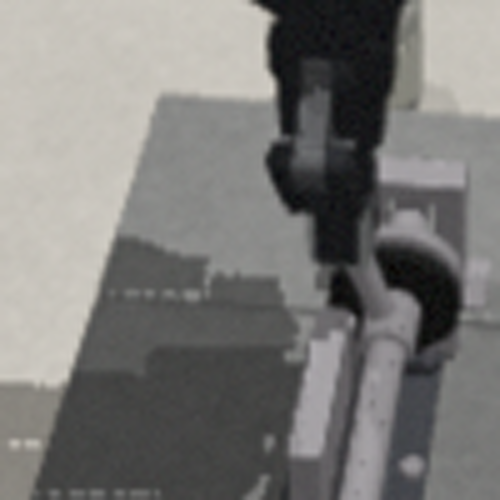

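The handle hub at (390,315) is just past the plate's end at (335,320), so the buffer should be within a few millimetres.

```bash
W='from h import *;where()'; python3 -m inch '[[[0,0,0],[-0.001,0,0],0],[[0,0,0],[0,0,0],0]]' >/dev/null; python3 -c "$W"
```

```text
t 10.05 box tcp mm [-16.4  17.3 170.2] F box [-2.  -7.5  6.8] open 0.104 toolx.ey -1.0 tooly.ex -1.0 toolz [-0.    -0.001 -1.   ]
```

```bash
W='from h import *;where()'; python3 -m inch '[[[0,0,0],[-0.001,0,0],0],[[0,0,0],[0,0,0],0]]' >/dev/null; python3 -c "$W"
```

```text
t 10.3 box tcp mm [-16.3  18.3 170.2] F box [-1.7 -8.3  6.6] open 0.104 toolx.ey -1.0 tooly.ex -1.0 toolz [-0.    -0.001 -1.   ]
```

```bash
W='from h import *;where()'; python3 -m inch '[[[0,0,0],[-0.001,0,0],0],[[0,0,0],[0,0,0],0]]' >/dev/null; python3 -c "$W"
```

```text
t 10.55 box tcp mm [-16.3  19.3 170.2] F box [-1.9 -7.7  7.2] open 0.105 toolx.ey -1.0 tooly.ex -1.0 toolz [-0.    -0.001 -1.   ]
```

```bash
W='from h import *;where()'; python3 -m inch '[[[0,0,0],[-0.001,0,0],0],[[0,0,0],[0,0,0],0]]' >/dev/null; python3 -c "$W"
```

```text
t 10.8 box tcp mm [-16.3  20.3 170.2] F box [-2.2 -7.4  5.9] open 0.106 toolx.ey -1.0 tooly.ex -1.0 toolz [-0.    -0.001 -1.   ]
```

```bash
W='from h import *;where()'; python3 -m inch '[[[0,0,0],[-0.001,0,0],0],[[0,0,0],[0,0,0],0]]' >/dev/null; python3 -c "$W"
```

```text
t 11.05 box tcp mm [-16.4  21.3 170.2] F box [-1.8 -7.5  6.3] open 0.109 toolx.ey -1.0 tooly.ex -1.0 toolz [-0.    -0.001 -1.   ]
```

Run:
```python
from h import *
im,d=look('side','side4'); im=im[215:275,260:320]; cv2.imwrite('pics/c6.png',cv2.resize(im,None,fx=9,fy=9,interpolation=2))
P=pts('side',d); ex=np.array([np.cos(BY),np.sin(BY)]); ey=np.array([-ex[1],ex[0]]); rel=P[...,:2]-BX; b=np.stack([rel@ex,rel@ey,P[...,2]],-1)
for n,(u,v) in dict(a=(298,253),b=(296,245),c=(305,240),d=(308,235),e=(310,245),f=(283,257),g=(285,252)).items(): print(n,u,v,(1000*b[v,u]).round(1))
```

```text
a 298 253 [  0.8  13.  142.2]
b 296 245 [ -3.6  20.3 154.6]
c 305 240 [ 10.7  36.1 153.1]
d 308 235 [ 12.1  73.7 129.7]
e 310 245 [ 20.2  32.8 144.6]
f 283 257 [-24.3   0.4 142.4]
g 285 252 [-22.3  11.  144.3]
```

View pics/c6.png

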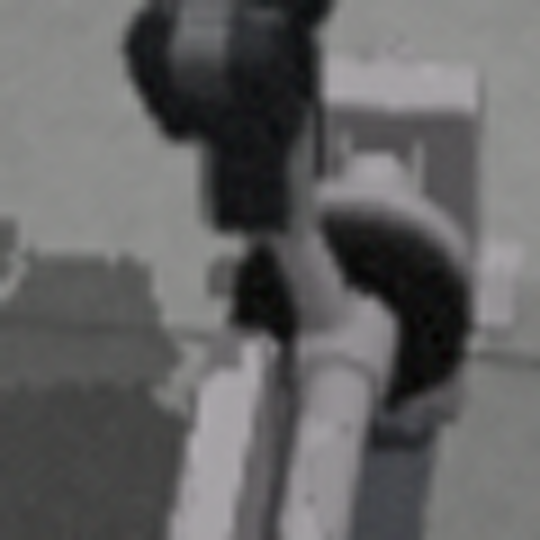

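The handle stem at (310,270) is past the plate end at (250,350), and the buffer face behind it reads a few millimetres farther on. I'll take single steps with a force check.

```bash
W='from h import *;where()'; python3 -m inch '[[[0,0,0],[-0.001,0,0],0],[[0,0,0],[0,0,0],0]]' >/dev/null; python3 -c "$W"
```

```text
t 11.35 box tcp mm [-16.3  22.2 170.3] F box [-1.1 -8.   6.6] open 0.109 toolx.ey -1.0 tooly.ex -1.0 toolz [-0.    -0.001 -1.   ]
```

```bash
W='from h import *;where()'; python3 -m inch '[[[0,0,0],[-0.001,0,0],0],[[0,0,0],[0,0,0],0]]' >/dev/null; python3 -c "$W"
```

```text
t 11.6 box tcp mm [-16.4  23.1 170.2] F box [ -1.9 -10.5   6.4] open 0.109 toolx.ey -1.0 tooly.ex -1.0 toolz [-0.    -0.002 -1.   ]
```

```bash
W='from h import *;where()'; python3 -m inch '[[[0,0,0],[-0.0005,0,0],0],[[0,0,0],[0,0,0],0]]' >/dev/null; python3 -c "$W"
```

```text
t 11.85 box tcp mm [-16.3  23.4 170.2] F box [ -2.3 -11.7   6.1] open 0.108 toolx.ey -1.0 tooly.ex -1.0 toolz [-0.001 -0.002 -1.   ]
```

Contact with the buffer: the force stepped up by about 4 N at roughly 0.8 mm of compression. I'll hold there and swing the handle down on a 60 mm arc, checking force around the keeper's edge angle.

```bash
W='from h import *;where()'; python3 -m inch '[[[0,0,0],[0,0.005,0.0026],0],[[0,0,0],[0,0.0047,0.0026],0],[[0,0,0],[0,0.0044,0.0026],0],[[0,0,0],[0,0.0044,0.0026],0],[[0,0,0],[0,0,0],0]]' >/dev/null; python3 -c "$W"
```

```text
t 12.47 box tcp mm [-34.6  23.4 159.9] F box [ -0.6 -12.2   5.6] open 0.112 toolx.ey -1.0 tooly.ex -1.0 toolz [ 0.    -0.002 -1.   ]
```

```bash
W='from h import *;where()'; python3 -m inch '[[[0,0,0],[0,0.0021,0.0017],0],[[0,0,0],[0,0.0021,0.0017],0],[[0,0,0],[0,0,0],0]]' >/dev/null; python3 -c "$W"
```

```text
t 12.85 box tcp mm [-38.8  23.4 156.5] F box [  0.2 -11.5   6. ] open 0.106 toolx.ey -1.0 tooly.ex -1.0 toolz [ 0.    -0.002 -1.   ]
```

```bash
W='from h import *;where()'; python3 -m inch '[[[0,0,0],[0,0.0021,0.0019],0],[[0,0,0],[0,0.0021,0.0019],0],[[0,0,0],[0,0,0],0]]' >/dev/null; python3 -c "$W"
```

```text
t 13.22 box tcp mm [-43.1  23.4 152.5] F box [  0.8 -12.    3.6] open 0.103 toolx.ey -1.0 tooly.ex -1.0 toolz [-0.    -0.002 -1.   ]
```

```bash
W='from h import *;where()'; python3 -m inch '[[[0,0,0],[0,0.0021,0.0023],0],[[0,0,0],[0,0.0019,0.0023],0],[[0,0,0],[0,0.0018,0.0023],0],[[0,0,0],[0,0,0],0]]' >/dev/null; python3 -c "$W"
```

```text
t 13.72 box tcp mm [-48.9  23.4 145.5] F box [ -0.4 -12.1   2.6] open 0.106 toolx.ey -1.0 tooly.ex -1.0 toolz [-0.    -0.002 -1.   ]
```

Run:
```python
from h import *
im,d=look('side','side5'); im=im[215:275,260:320]; cv2.imwrite('pics/c7.png',cv2.resize(im,None,fx=8,fy=8,interpolation=2))
```

```text
(no output)
```

View pics/c7.png

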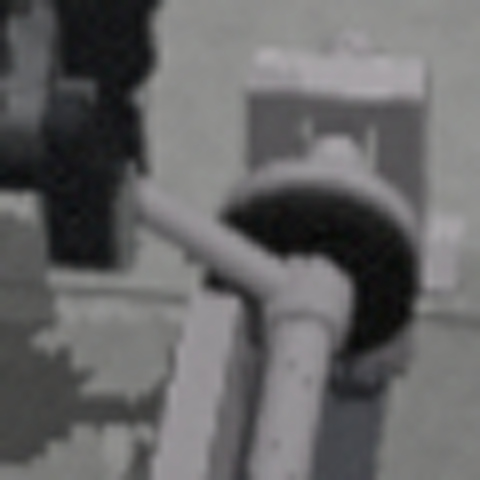

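The handle is swinging with the pads and passing beyond the plate's end at (215,295), in front of the buffer. I'll continue the arc.

```bash
W='from h import *;where()'; python3 -m inch '[[[0,0,0],[0,0.0024,0.0036],0],[[0,0,0],[0,0.0022,0.0037],0],[[0,0,0],[0,0.0017,0.0037],0],[[0,0,0],[0,0.0015,0.0037],0],[[0,0,0],[0,0.0011,0.0037],0],[[0,0,0],[0,0,0],0]]' >/dev/null; python3 -c "$W"
```

```text
t 14.53 box tcp mm [-58.   23.4 126.8] F box [ -0.4 -11.3   1.4] open 0.106 toolx.ey -1.0 tooly.ex -1.0 toolz [-0.001 -0.002 -1.   ]
```

```bash
W='from h import *;where()'; python3 -m inch '[[[0,0,0],[0,0.0008,0.003],0],[[0,0,0],[0,0.0006,0.003],0],[[0,0,0],[0,0.0004,0.003],0],[[0,0,0],[0,0.0002,0.003],0],[[0,0,0],[0,0,0],0]]' >/dev/null; python3 -c "$W"
```

```text
t 15.15 box tcp mm [-60.   23.4 114.8] F box [ -1.7 -12.5   2.3] open 0.105 toolx.ey -1.0 tooly.ex -1.0 toolz [-0.001 -0.002 -1.   ]
```

```bash
W='from h import *;where()'; python3 -m inch '[[[0,0,0],[0,0,0.0015],0],[[0,0,0],[0,0,0.0015],0],[[0,0,0],[0,0,0],0]]' >/dev/null; python3 -c "$W"
```

```text
t 15.53 box tcp mm [-60.1  23.5 111.9] F box [ -1.1 -13.3   1.7] open 0.104 toolx.ey -1.0 tooly.ex -1.0 toolz [-0.001 -0.002 -1.   ]
```

Run:
```python
from h import *
im,d=look('side','side6'); im=im[215:275,250:310]; cv2.imwrite('pics/c8.png',cv2.resize(im,None,fx=8,fy=8,interpolation=2))
```

```text
(no output)
```

View pics/c8.png

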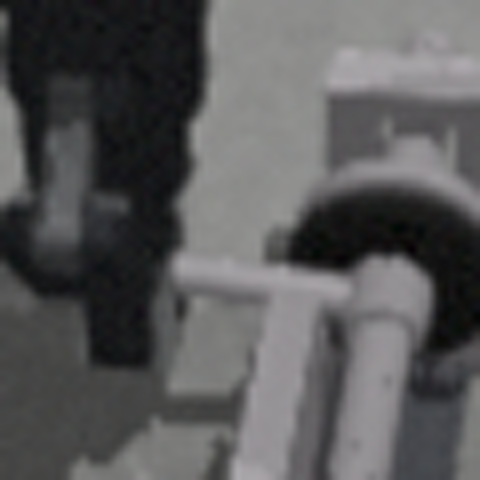

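The handle looks nearly level and sits in the notch, behind the plate's end at (290,295). I'll release, rise, shut the fingers, then press lightly from above to be sure it's at the stop.

```bash
W='from h import *;where()'; python3 -m inch '[[[0,0,0],[0,0,0],0.2],[[0,0,0],[0,0,0],0.35],[[0,0,0],[0,0,0],0.35],[[0,0,0],[0,0,0],0.35],[[0,0,0],[0,0,-0.01],0.35],[[0,0,0],[0,0,-0.015],0.35],[[0,0,0],[0,0,-0.02],0.35],[[0,0,0],[0,0,0],0],[[0,0,0],[0,0,0],0],[[0,0,0],[0,0,0],0],[[0,0,0],[0,0,0],0]]' >/dev/null
python3 - <<'E'
from h import *
where()
im,d=look('side','side7'); im=im[215:275,250:310]; cv2.imwrite('pics/c9.png',cv2.resize(im,None,fx=8,fy=8,interpolation=2))
P=pts('side',d); ex=np.array([np.cos(BY),np.sin(BY)]); ey=np.array([-ex[1],ex[0]]); rel=P[...,:2]-BX; b=np.stack([rel@ex,rel@ey,P[...,2]],-1)
m=(b[...,0]<-.03)&(b[...,0]>-.08)&(abs(b[...,1]-.02)<.02)&(b[...,2]>.12)&(b[...,2]<.15)&(d>0); A=b[m]; print(len(A),(1000*A.mean(0)).round(1)); print(cv2.fitLine(A.astype(np.float32),cv2.DIST_HUBER,0,.01,.01).ravel().round(3))
E
```

```text
t 16.95 box tcp mm [-60.2  24.5 156.6] F box [-0.2  0.2  0.2] open 0.001 toolx.ey -1.0 tooly.ex -1.0 toolz [-0.001  0.    -1.   ]
133 [-52.4  18.7 140.2]
[ 0.996 -0.011 -0.085 -0.052  0.019  0.14 ]
```

View pics/c9.png

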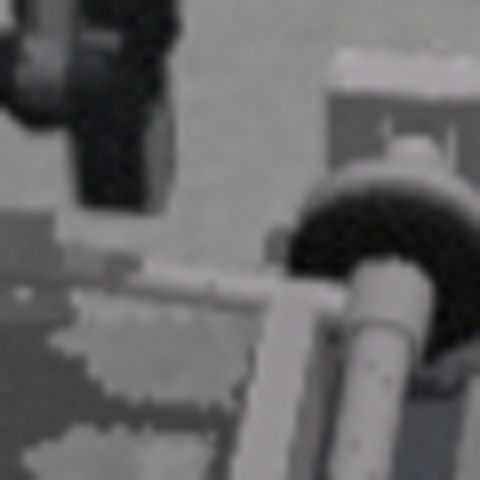

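It stays latched after release, with a slope of about 1.49 rad. Now the light press from above to confirm the stop.

```bash
W='from h import *;where()'; python3 -m inch '[[[0,0,0],[0.0035,0,0.004],0],[[0,0,0],[0,0,0.005],0],[[0,0,0],[0,0,0.003],0],[[0,0,0],[0,0,0.001],0],[[0,0,0],[0,0,0],0]]' >/dev/null; python3 -c "$W"; python3 -m inch '[[[0,0,0],[0,0,0.001],0],[[0,0,0],[0,0,0],0]]' >/dev/null; python3 -c "$W"
```

```text
t 17.62 box tcp mm [-60.   21.1 144. ] F box [ 0.2  0.3 -0.2] open -0.001 toolx.ey -1.0 tooly.ex -1.0 toolz [-0.  0. -1.]
t 17.88 box tcp mm [-60.1  21.1 143. ] F box [ 0.7 -0.7 -0.8] open 0.003 toolx.ey -1.0 tooly.ex -1.0 toolz [-0.  0. -1.]
```

```bash
W='from h import *;where()'; python3 -m inch '[[[0,0,0],[0,0,0.001],0],[[0,0,0],[0,0,0],0]]' >/dev/null; python3 -c "$W"
```

```text
t 18.12 box tcp mm [-60.1  21.1 141.9] F box [-0.2  0.9  0.5] open 0.002 toolx.ey -1.0 tooly.ex -1.0 toolz [-0.  0. -1.]
```

```bash
W='from h import *;where()'; python3 -m inch '[[[0,0,0],[0,0,0.001],0],[[0,0,0],[0,0,0],0]]' >/dev/null; python3 -c "$W"
```

```text
t 18.38 box tcp mm [-60.1  21.1 140.9] F box [0.3 0.2 0.8] open -0.0 toolx.ey -1.0 tooly.ex -1.0 toolz [-0.  0. -1.]
```

```bash
W='from h import *;where()'; python3 -m inch '[[[0,0,0],[0,0,0.001],0],[[0,0,0],[0,0,0],0]]' >/dev/null; python3 -c "$W"
```

```text
t 18.62 box tcp mm [-60.1  21.1 139.9] F box [-1.4  0.3  0.2] open -0.002 toolx.ey -1.0 tooly.ex -1.0 toolz [-0.  0. -1.]
```

```bash
W='from h import *;where()'; python3 -m inch '[[[0,0,0],[0,0,0.001],0],[[0,0,0],[0,0,0],0]]' >/dev/null; python3 -c "$W"
```

```text
t 18.88 box tcp mm [-60.   21.1 139.2] F box [-1.8 -0.6  4.6] open 0.001 toolx.ey -1.0 tooly.ex -1.0 toolz [ 0.  0. -1.]
```

```bash
W='from h import *;where()'; python3 -m inch '[[[0,0,0],[0,0,0.0005],0],[[0,0,0],[0,0,0],0]]' >/dev/null; python3 -c "$W"
```

```text
t 19.12 box tcp mm [-60.   21.1 139. ] F box [-2.3 -0.5  8.1] open -0.001 toolx.ey -1.0 tooly.ex -1.0 toolz [ 0. -0. -1.]
```

There's a firm stop at 139.0–139.2 mm, as expected for 1.5 rad. I'll retract and take the final look.

```bash
python3 -m inch '[[[0,0,0],[0,0,-0.005],0],[[0,0,0],[0,0,-0.02],0],[[0,0,0],[0,0,-0.03],0],[[0,0,0],[0,0.02,-0.04],0],[[0,0,0],[0,0.04,-0.02],0],[[0,0,0],[0,0.04,0],0],[[0,0,0],[0,0.02,0],0],[[0,0,0],[0,0,0],0],[[0,0,0],[0,0,0],0]]'
python3 - <<'E'
from h import *
where()
im,d=look('side','side8'); cv2.imwrite('pics/c10.png',cv2.resize(im[160:370,190:400],None,fx=2.8,fy=2.8,interpolation=2))
P=pts('side',d); ex=np.array([np.cos(BY),np.sin(BY)]); ey=np.array([-ex[1],ex[0]]); rel=P[...,:2]-BX; b=np.stack([rel@ex,rel@ey,P[...,2]],-1)
m=(b[...,0]<-.03)&(b[...,0]>-.08)&(abs(b[...,1]-.02)<.02)&(b[...,2]>.12)&(b[...,2]<.15)&(d>0); A=b[m]; print(len(A),(1000*A.mean(0)).round(1)); print(cv2.fitLine(A.astype(np.float32),cv2.DIST_HUBER,0,.01,.01).ravel().round(3))
E
```

```text
time_s: 20.25
tcp_pos: [0.3777, -0.0055, 0.2536]
tcp_rot: [-3.141, 0.0, -1.919]
ft_force: [-0.7, -0.5, -0.0]
opening: 0.001
t 20.25 box tcp mm [-179.4   21.1  253.6] F box [-0.5 -0.8 -0. ] open 0.001 toolx.ey -1.0 tooly.ex -1.0 toolz [ 0.  0. -1.]
132 [-53.   18.8 138.7]
[ 0.997  0.002 -0.075 -0.053  0.019  0.139]
```

View pics/c10.png

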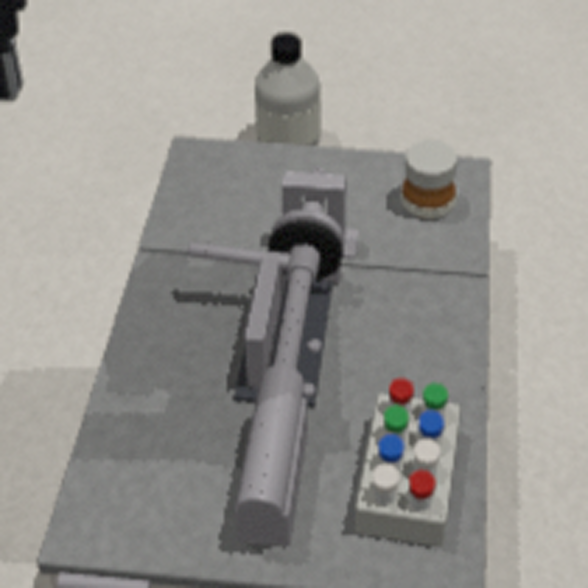

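The handle lies level from (190,250) to (290,260), in the notch between the plate's end and the buffer. The vials, jar and bottle are standing where they were, and the gripper is clear.

```bash
python3 -c "
from bench import r
print(r.sign_off())"
```

```text
the job is handed in; nothing more can be done
None
```

The lid is bolted and the job is handed in, at about 20 s of the 48 s allowed.

- **Slide:** I pinched the handle and slid the bolt across, fast at first, then mostly in 1 mm steps. The force stepped up by about 4 N when it met the buffer. The buffer compressed by an estimated 0.8 mm.
- **Turn:** I held it there and swung the handle down. There was no extra resistance at the keeper's edge. After I let go it stayed in the notch, and a light press of about 8 N from above met the end stop.
- **Last checks:** With the gripper clear, the picture shows the handle level in the notch. Its slope gives about 1.495 rad against the 1.5 rad stop. The vials, jar and bottle look undisturbed.
- **Disagreement:** Buffer contact came at a slide of about 58 mm by my measurement, about 2 mm past the stated range. That is within the 2–3 mm error of my position for the box.

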